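# Close a split housing on its dowels and hold it pressed

## Task

Close the electronics housing in its closing fixture. First push the red sprung plunger fully through its stroke, so that it shoves the grey lower half home against the end stop; then fit the blue cover onto the lower half's two brass dowels so that the faces meet flush, and press the pair down until the sprung yellow platen under it is fully down. Finish while still holding it pressed down with the gripper; leave the tin, the screwdriver and the jar alone.

Things in the scene. Friction and masses are not known exactly. Their poses are not given: they have to be found in the camera images.
- fixture: Fixed closing fixture, base 90 (x) x 195 (y) x 10 mm. Origin on the desk under the seat's centre; its y runs along the channel from the plunger (-y) to the dark end stop (face y = 55 mm, top z = 38). Dark side rails (x = 23.5 to 31.5 mm either side, y -47 to 37, top z = 30) guide the lower half along y. Grey plunger guide block at y = -113 to -95 mm, 36 wide, top z = 60.
- plunger (a joint): Sprung plunger of the fixture, sliding along the fixture's +y: 0 = out (rest), 0.025 m = fully in on its hard stop. Spring 1.7 N at rest, 5.2 N fully in; it returns when let go. At rest its rubber tip is 25.5 mm short of the end of a lower half that is home; fully in it has shoved the lower half home within 1 mm.
- plunger_knob (a point): Centre of the outer face of the plunger's red knob, to be pushed along the fixture's +y: disc 34 mm in diameter, 10 mm thick, axis along the fixture's y, 32 mm above the desk, at x = 0, y = -158 mm of the fixture when out. The desk is free on its outer side and nothing lies under it.
- platen (a joint): Sprung yellow platen in the channel, under the lower half: 0 = up (rest, top 22 mm above the desk), 0.006 m = fully down on its hard stop. It begins to sink under 6 N and is fully down at 12 N, in both cases with the parts' own weight (about 3 N) included.
- lower_face (a point): Grey lower half, loose on the platen: body 44 (x) x 70 (y) x 20 mm, ears 28 x 20 mm at both ends (110 mm long along y), open top, green board inside. Point: centre of its upper face, 42 mm above the desk, platen up. Brass dowels of 8 mm diameter at y = +-45 mm rise 15 mm over it (upper 5 mm tapered to 3). Home: y = 0 of the fixture, same axes; at the start 8 to 15 mm short (-y).
- cover_centre (a point): Blue cover, loose, open side down on the desk: body 44 (x) x 70 (y) x 30 mm high, smooth flat sides; ears 28 x 20 x 10 mm high at the foot of both ends (110 mm long along y), each with a 10 mm through hole at y = +-45 mm. 80 to 170 g. Point: its centre, 15 mm above its underside; flush, it lies 15 mm above lower_face. Grip across the 44 mm (own x); fits either way round.
- tin: Bystander: low round white tin of screws, 64 mm in diameter, 16 mm high; origin at the centre of its underside.
- driver: Bystander: yellow precision screwdriver lying flat, 171 mm long along its own y; origin at its centre on the desk.
- jar: Bystander: small white jar with black lid, 31 mm in diameter, 22 mm high; origin at the centre of its underside.

How it is judged (in metres and radians):
On the way:
1. the plunger is pushed fully through its stroke and the lower half is home against the end stop (value of joint plunger above 0.0225 m and y of lower_face in the frame of fixture above -0.004 m), for 0.1 s.
At the end, for the whole second after the job is handed in: the cover sits upright on the dowels, flush with the lower half (gap under 2 mm, centres within 3 mm, axes within 0.06 rad), the lower half is home within 5 mm of the stop, and the robot's fingers on the cover still hold the platen at least 4.5 mm of its 6 mm down (z of cover_centre in the frame of lower_face between 0.012 and 0.017 m and horizontal distance between cover_centre and lower_face below 0.003 m and angle between the y axis of cover_centre and the y axis of lower_face, either way round below 0.06 rad and angle between the z axis of cover_centre and the z axis of lower_face, either way round below 0.06 rad and angle between cover_centre's own z axis and vertical below 0.1 rad and y of lower_face in the frame of fixture above -0.005 m and value of joint platen above 0.0045 m and contact force between the fingers and cover above 2 N); the arm keeps its last pose, push and grip.
It fails at once if the tin was disturbed (3 cm) (distance of tin from where it was at the start of the episode above 0.03 m).
It fails at once if the screwdriver was disturbed (3 cm) (distance of driver from where it was at the start of the episode above 0.03 m).
It fails at once if the jar was disturbed (3 cm) (distance of jar from where it was at the start of the episode above 0.03 m).
It also fails if it takes over 58 s, if anything falls off the work surface, if the arm or the gripper's body presses on something with over 40 N, if the wrist force passes 120 N, or if a joint passes its speed limit or range.

## Robot

A 6-joint arm with a two-finger parallel gripper is mounted at the origin on a cart in front of the work surface, level with it; the furniture and walls round the work are solid. World frame = base frame: x ahead of the robot, y to its left, z up, the work surface at z = 0. Lengths are in mm, angles in rad, forces in N, time in s.
With the tool pointing down it reaches from about 350 to 975 mm from the base axis. Payload 7.1 kg.
Tool frame: the origin (TCP) lies midway between the tips of the shut fingers; the grasp point (between the pads) lies 19 mm behind it (ctrl.grasp_offset is the distance from the TCP to the grasp point, in mm); z points along the fingers, y is the line along which they close (so a half turn about z gives the same grasp; the last joint's range is limited). The gripper opens to 88 mm and grips with 3 to 60 N. Pads are 20 mm wide; open, the fingers measure 115 mm over their backs; the gripper's body (75 mm by 178 mm) begins 61 mm behind the grasp point.
Start: joints at [-1.14, 0.423, 1.63, -0, 1.089, -0.019], TCP at [271.755, -562.809, 222.675] pointing down, gripper open.
Joint ranges: [-3, 3], [-0.9, 2.11], [0.09, 2.58], [-1.31, 4.45], [0.11, 2.69], [-2.54, 2.54]. Speed limits (rad/s): [2.39, 2.39, 3.01, 3.14, 3.14, 3.14].

## Interface

Orientations are given as a rotation vector (axis times angle).
In Python, from workcell import ctrl gives the robot as it stands. The module is installed in compiled form; this text tells all that it offers.
- The arm moves only by the tool servo_tool, never from a script. Its argument "rows" is a list of rows, each a list of 7 numbers: the turn, a rotation vector about the tool's x, y, z as a fraction of full scale, then the shift along the tool's x, y, z as a fraction of full scale, then the finger opening in mm, from 0 to 87.8. A call has 1 to 10 rows; each row is the pose to reach, as a shift and turn from the pose commanded when the call began, along the tool's axes at that moment; what a row does not reach only later rows make up. Full scale, the value 1, is 20 cm for a shift and 1.5 rad for a turn. A row lasts 1/8 s, in which the tool goes at most 62.5 mm and 10.7 degrees, less where a joint would pass 70% of its speed; a pose out of reach is approached as far as the arm can. A call with a number of a shift or a turn outside -1 to 1 is refused whole. A call with a gripper value outside its range is refused whole. The fingers move at their own pace and stop on an object; the grip force is fixed at half the most. Time passes only in rows, so rows that repeat a pose let the fingers close. It gives the time, the measured TCP pose, the force, the opening and the grip force at its end, in the units of the state.
- ctrl.get_obs(): the state, without advancing time (a new reading comes with each control period).
- ctrl.get_image(name): name is "scene" or "top" or "wrist"; returns (picture, depth): 480x640x3 uint8, red, green, blue; 480x640 float32, mm along the optical axis (not along the pixel's ray), 0 where there is no reading.
- ctrl.camera_info(name): a dict with "intrinsics" (3x3 intrinsics, pixels), "R" (3x3) and "t" (3): a world point X has camera coordinates R X + t. Camera axes: x right, y down, z forward; pixel columns grow to the right and rows downward; lengths in mm; the calibration is good to about 2 mm. A picture is of the moment at which its call begins: read the wrist's pose just before it. camera_info takes no time and is no camera call; for the wrist camera it gives the pose at the moment of the call.
- ctrl.close_job(): hands the job in; it is judged then, once.
The state is a dict: "t": time; "qpos": joint angles; "qvel": joint speeds; "joint_torque": joint torques, N m; "ee_pos": TCP position; "orientation": TCP orientation; "ft_force": force on the tool from outside, world axes, zero at the start; "moment": the same for the moment, N m; "width": finger opening in mm; "grasp_force": force on a finger pad.
Only numpy, scipy, OpenCV 4.12 (cv2) and the standard library are available. Lean on these libraries where they do the work, as an engineer would, in place of code of your own. Each camera call takes 0.05 s, during which the arm holds its last target. There are 200 camera calls.

## Working session

There is one attempt and no reset: what is moved stays moved. The work goes in short steps, Python scripts to look and compute and a tool call to move; the robot and the scene stay as the last step left them, time stands still between calls to the robot, and variables do not carry over. Pictures are saved under pics/ and viewed, at most 10 in all, crops included, and the job is handed in when it is done.

Besides the shell and the picture viewer there is one more tool, called after "Request:" by a JSON object that holds its "op" and its "data". servo_tool: Moves the arm, as the interface text tells. Its arguments: {"type":"object","properties":{"rows":{"type":"array","items":{"type":"array","items":{"type":"number"}}}},"required":["rows"]}

```bash
mkdir -p pics; cat > h.py <<'E'
import numpy as np, cv2
from scipy.spatial.transform import Rotation as Ro
from workcell import ctrl
def cam(n):
    i=ctrl.camera_info(n); return np.array(i["intrinsics"]),np.array(i["R"]),np.array(i["t"])
def ray(c,u,v,z):
    K,R,t=c; d=R.T@np.linalg.solve(K,[u,v,1.]); o=-R.T@t
    return o+d*(z-o[2])/d[2]
def proj(c,X):
    K,R,t=c; p=K@(R@np.asarray(X,float)+t); return p[:2]/p[2]
def cloud(c,D):
    K,R,t=c; v,u=np.indices(D.shape); P=np.stack([(u-K[0,2])/K[0,0]*D,(v-K[1,2])/K[1,1]*D,D],-1)
    return (P-t)@R
def save(n,im): cv2.imwrite("pics/"+n+".png",cv2.cvtColor(im,cv2.COLOR_RGB2BGR))
E
python3 - <<'E'
from h import *
o=ctrl.get_obs(); print(o)
for n in("top","scene"):
    im,D=ctrl.get_image(n); c=cam(n); np.savez(n,im=im,D=D); save(n,im); print(n,c)
E
```

```text
{'t': 0.0, 'qpos': array([-1.14001069e+00,  4.23860067e-01,  1.63066108e+00, -1.44705503e-05,
        1.08854317e+00, -1.90177573e-02]), 'qvel': array([-0.00046419, -0.00021003,  0.00106806, -0.00130076, -0.00093445,
       -0.00036554]), 'joint_torque': array([ 5.63159501e-04, -5.44628906e+01, -2.73664856e+01,  6.43870141e-02,
        2.26135313e-02, -9.95962660e-05]), 'ee_pos': array([ 271.53255675, -562.34988358,  221.90103023]), 'orientation': array([-3.06107075e+00, -7.00297858e-01,  4.92062197e-04]), 'ft_force': array([-0.41190885, -0.4761519 ,  0.24920981]), 'moment': array([ 0.00899669, -0.01390377,  0.00874082]), 'grasp_force': 0.0, 'width': 88.24578328981524}
top (array([[496.28868226,   0.        , 325.96855464],
       [  0.        , 496.28868226, 239.52507112],
       [  0.        ,   0.        ,   1.        ]]), array([[-0.0242557 , -0.99938387, -0.02536829],
       [-0.98305237,  0.02845643, -0.18110291],
       [ 0.18171322,  0.02054558, -0.98313691]]), array([-195.5327156 ,  474.74322576,  950.63800495]))
scene (array([[536.22461708,   0.        , 324.53152858],
       [  0.        , 536.22461708, 242.28367065],
       [  0.        ,   0.        ,   1.        ]]), array([[-0.89994598, -0.43589044, -0.0098367 ],
       [-0.31479224,  0.66520395, -0.67705949],
       [ 0.30166717, -0.60622045, -0.73586254]]), array([ 317.76703185,  348.05089242, 1007.49698221]))
```

View pics/top.png

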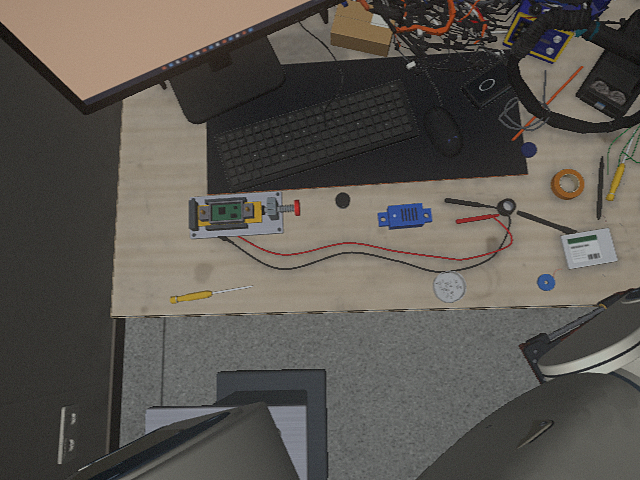

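View pics/scene.png

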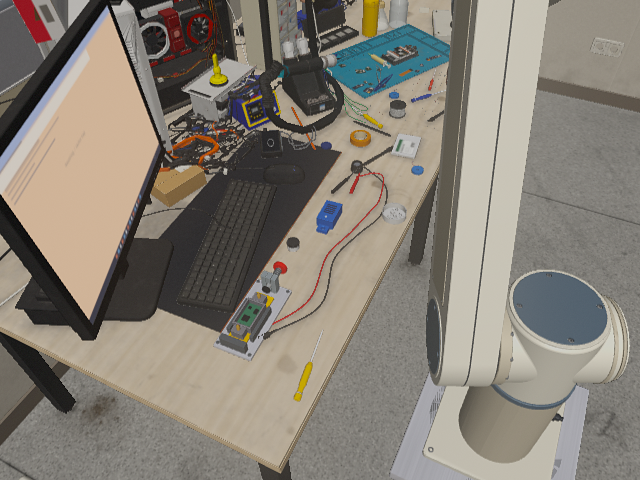

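Top view: the fixture is at (237,215) with its red knob at (299,208), so +y runs to image left. The cover is at (405,216), the jar at (343,200), the tin at (449,286) and the driver at (210,294). The scene view agrees.

```bash
python3 - <<'E'
from h import *
for n in("top","scene"):
    d=np.load(n+".npz"); im,D=d["im"],d["D"]; c=cam(n); P=cloud(c,D); hsv=cv2.cvtColor(im,cv2.COLOR_RGB2HSV)
    def rep(name,m,box=(300,700,-300,450)):
        m=m&(P[...,0]>box[0])&(P[...,0]<box[1])&(P[...,1]>box[2])&(P[...,1]<box[3])&(D>0)
        k,l,s,ce=cv2.connectedComponentsWithStats(m.astype(np.uint8))
        for i in range(1,k):
            if s[i,4]>25:
                Q=P[l==i]; print(n,name,s[i,4],ce[i].round(1),Q.mean(0).round(1),np.percentile(Q,[2,98],axis=0).round(0).tolist(),
                  [x for x in np.round(cv2.minAreaRect(Q[:,:2].astype(np.float32))[1:][0],0)],round(cv2.minAreaRect(Q[:,:2].astype(np.float32))[2],1))
    h,s_,v=hsv[...,0].astype(int),hsv[...,1],hsv[...,2]
    rep("blue",(abs(h-112)<14)&(s_>120)&(v>60)); rep("red",((h<6)|(h>174))&(s_>150)&(v>100)); rep("yel",(abs(h-24)<5)&(s_>180)&(v>120)); rep("green",(abs(h-70)<20)&(s_>100))
w=cam("wrist"); print(w, -w[1].T@w[2])
K,R,t=w; o=ctrl.get_obs(); T=Ro.from_rotvec(o["orientation"]).as_matrix(); print(T.round(3)); print("cam in tool",(T.T@(-R.T@t-o["ee_pos"])).round(1),(R@T).round(3))
E
```

```text
top red 56 [296.5 207.7] [ 535.4 -150.4   45.7] [[524.0, -154.0, 38.0], [549.0, -147.0, 50.0]] [np.float64(7.0), np.float64(26.0)] 88.1
top red 196 [303.9 247.3] [ 460.9 -161.2    6. ] [[446.0, -296.0, 2.0], [486.0, -31.0, 10.0]] [np.float64(277.0), np.float64(35.0)] 85.3
top yel 156 [255.6 212.8] [533.2 -63.8  22.1] [[514.0, -75.0, 18.0], [556.0, -44.0, 26.0]] [np.float64(43.0), np.float64(36.0)] 1.4
top yel 47 [190.3 298.4] [361.4  70.7  11. ] [[358.0, 41.0, 7.0], [366.0, 98.0, 17.0]] [np.float64(7.0), np.float64(60.0)] 0.9
scene red 106 [316.  279.6] [ 457.7 -172.8    5.8] [[446.0, -293.0, 2.0], [469.0, -64.0, 10.0]] [np.float64(23.0), np.float64(239.0)] 1.2
scene red 97 [280.1 266.6] [ 536.1 -145.3   39.9] [[523.0, -151.0, 23.0], [553.0, -141.0, 50.0]] [np.float64(32.0), np.float64(14.0)] 3.7
scene yel 51 [268.8 300.4] [519.5 -61.7  22.1] [[513.0, -73.0, 18.0], [528.0, -47.0, 26.0]] [np.float64(15.0), np.float64(31.0)] 24.9
scene yel 32 [246.4 337.2] [514.5  41.   21.8] [[510.0, 29.0, 18.0], [520.0, 51.0, 25.0]] [np.float64(8.0), np.float64(23.0)] 9.7
scene yel 188 [304.8 376.6] 
[... 250 characters left out ...]
[242.9 315.9] [545.6   2.8  30.6] [[533.0, -19.0, 28.0], [551.0, 18.0, 34.0]] [np.float64(17.0), np.float64(44.0)] 16.5
(array([[331.05447022,   0.        , 317.46941791],
       [  0.        , 331.05447022, 242.24604561],
       [  0.        ,   0.        ,   1.        ]]), array([[ 0.43338535, -0.90120692, -0.00179411],
       [-0.86677528, -0.41737075,  0.27295106],
       [-0.24673419, -0.1167379 , -0.96202625]]), array([-623.25349342,  -31.91344432,  391.71132107])) [ 339.09572475 -529.27254389  384.42919735]
[[ 0.901  0.435 -0.001]
 [ 0.435 -0.901  0.001]
 [-0.    -0.001 -1.   ]]
cam in tool [  75.2   -0.7 -162.5] [[-0.002  1.     0.   ]
 [-0.962 -0.001 -0.273]
 [-0.273 -0.001  0.962]]
```

```bash
cat >> h.py <<'E'
def go(pos,yaw):
    """rows numbers to bring tool (pointing down, tool x at world yaw) to pos"""
    o=ctrl.get_obs(); T=Ro.from_rotvec(o["orientation"]).as_matrix()
    G=np.column_stack([[np.cos(yaw),np.sin(yaw),0],[np.sin(yaw),-np.cos(yaw),0],[0,0,-1]])
    r=Ro.from_matrix(T.T@G).as_rotvec()/1.5; s=T.T@(np.asarray(pos)-o["ee_pos"])/200
    print("GO turn",r.round(4),"shift",s.round(4),"t",round(o["t"],2),"ee",o["ee_pos"].round(1))
E
python3 - <<'E'
from h import *
c=cam("top")
for n,u,v,z in(("cover",405,216,25),("fix",237,215,10),("jar",343,200,22),("tin",449,286,16)): print(n,ray(c,u,v,z).round(0))
p=ray(c,405,216,25); go([p[0],p[1],200],np.pi/2)
E
```

```text
cover [ 516. -370.   25.]
fix [533. -23.  10.]
jar [ 555. -245.   22.]
tin [ 372. -451.   16.]
GO turn [-8.000e-04 -5.000e-04 -7.473e-01] shift [ 1.5205 -0.333   0.1103] t 0.1 ee [ 271.5 -562.4  222. ]
```

Request:
{"op": "servo_tool", "data": {"rows": [[0, 0, -0.2, 0.3, -0.07, 0.02, 87], [0, 0, -0.4, 0.6, -0.14, 0.05, 87], [0, 0, -0.6, 0.9, -0.2, 0.08, 87], [0, 0, -0.747, 1, -0.22, 0.08, 87], [0, 0, -0.747, 1, -0.22, 0.08, 87], [0, 0, -0.747, 1, -0.22, 0.08, 87]]}}

```text
t: 0.85
ee_pos: [433.0, -435.5, 206.2]
orientation: [-2.213, -2.228, -0.0]
ft_force: [-0.2, 0.4, 0.2]
width: 86.8
grasp_force: 0.0
```

```bash
python3 - <<'E'
from h import *
go([516,-370,200],np.pi/2)
E
```

```text
GO turn [-0.0004 -0.0005  0.0045] shift [0.3248 0.4172 0.0308] t 0.85 ee [ 433.  -435.5  206.2]
```

Request:
{"op": "servo_tool", "data": {"rows": [[0, 0, 0, 0.2, 0.25, 0.03, 87], [0, 0, 0.0045, 0.325, 0.417, 0.03, 87], [0, 0, 0.0045, 0.325, 0.417, 0.03, 87], [0, 0, 0.0045, 0.325, 0.417, 0.03, 87]]}}

```text
t: 1.35
ee_pos: [515.6, -371.2, 200.3]
orientation: [-2.228, -2.213, 0.001]
ft_force: [0.5, -0.1, 0.6]
width: 86.8
grasp_force: 0.0
```

```bash
cat > look.py <<'E'
from h import *
import sys
n=sys.argv[1]; c=cam("wrist"); im,D=ctrl.get_image("wrist"); np.savez(n,im=im,D=D,K=c[0],R=c[1],t=c[2]); save(n,im)
o=ctrl.get_obs(); print(o["t"],o["ee_pos"],np.abs(o["qvel"]).max())
E
python3 look.py w1; python3 - <<'E'
from h import *
go([535,-80,200],np.pi/2)
E
```

```text
1.4 [ 515.28924275 -371.70785871  200.42128897] 0.013901370030836139
GO turn [-0.0005 -0.0001 -0.0051] shift [1.4593 0.0873 0.0023] t 1.4 ee [ 515.3 -371.7  200.4]
```

View pics/w1.png

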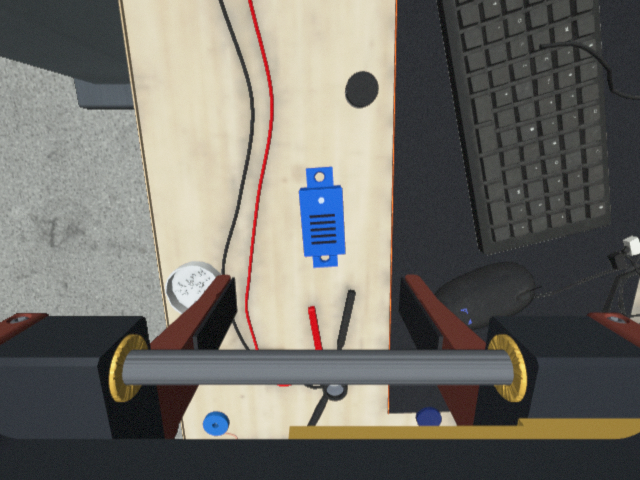

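The cover is in clear view at (322,218), with ear holes near (320,177) and (325,258). The jar is at (362,90) and the tin at (195,287). Next, the fixture.

Request:
{"op": "servo_tool", "data": {"rows": [[0, 0, 0, 0.3, 0.02, 0, 87], [0, 0, 0, 0.6, 0.04, 0, 87], [0, 0, -0.005, 0.9, 0.08, 0, 60], [0, 0, -0.005, 1, 0.087, 0, 30], [0, 0, -0.005, 1, 0.087, 0, 0]]}}

```text
t: 2.02
ee_pos: [534.8, -171.5, 200.9]
orientation: [2.22, 2.223, -0.0]
ft_force: [-0.2, -0.1, 0.4]
width: 60.7
grasp_force: 0.0
```

Request:
{"op": "servo_tool", "data": {"rows": [[0, 0, 0, 0.3, 0, 0, 0], [0, 0, 0, 0.4, 0, 0, 0], [0, 0, 0, 0.4, 0, 0, 0], [0, 0, 0, 0.4, 0, 0, 0]]}}

```text
t: 2.52
ee_pos: [535.3, -93.0, 200.7]
orientation: [2.222, 2.22, -0.0]
ft_force: [-0.2, -0.1, -0.1]
width: 20.6
grasp_force: 0.0
```

```bash
python3 look.py w2
```

```text
2.575 [535.19483569 -92.95501272 200.70037648] 0.0051696306524418355
```

View pics/w2.png

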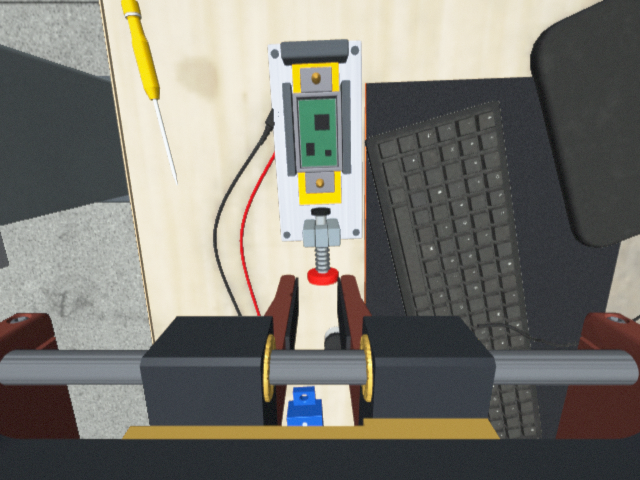

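Fixture in view: dowels at about (316,77) and (320,183), red knob at (322,277), end stop at (314,52). The base is tilted a little in yaw.

```bash
python3 - <<'E'
from h import *
def ld(n):
    d=np.load(n+".npz"); return d["im"],d["D"],(d["K"],d["R"],d["t"])
def blobs(m,roi,mn):
    M=np.zeros(m.shape,np.uint8); x0,y0,x1,y1=roi; M[y0:y1,x0:x1]=m[y0:y1,x0:x1]
    k,l,s,ce=cv2.connectedComponentsWithStats(M); return [(l==i,s[i],ce[i]) for i in range(1,k) if s[i,4]>=mn]
im,D,c=ld("w1"); hsv=cv2.cvtColor(im,cv2.COLOR_RGB2HSV).astype(int); P=cloud(c,D)
blue=(abs(hsv[...,0]-110)<12)&(hsv[...,1]>140)
for m,s,ce in blobs(blue,(250,140,400,290),200):
    Q=P[m]; print("cover",s,ce,np.percentile(Q,[1,50,99],axis=0).round(1).tolist())
    top=Q[Q[:,2]>22]; r=cv2.minAreaRect(top[:,:2].astype(np.float32)); print(" top",r, np.median(top[:,2]))
    r=cv2.minAreaRect(Q[:,:2].astype(np.float32)); print(" all",r)
holes=blobs(~blue&(hsv[...,1]<120),(306,168,338,268),15)
for m,s,ce in holes: print("hole",s,ce,ray(c,*ce,10).round(1))
im,D,c=ld("w2"); hsv=cv2.cvtColor(im,cv2.COLOR_RGB2HSV).astype(int); P=cloud(c,D)
print("px dowel",hsv[77,316],hsv[183,320],hsv[70,306],"gray")
br=(abs(hsv[...,0]-18)<7)&(hsv[...,1]>130)&(hsv[...,2]<215)
for m,s,ce in blobs(br,(303,66,332,195),8): print("brass",s,ce,P[m].mean(0).round(1),ray(c,*ce,50).round(1))
red=((hsv[...,0]<6)|(hsv[...,0]>174))&(hsv[...,1]>150)
for m,s,ce in blobs(red,(300,260,345,290),50): print("knob",s,ce,np.percentile(P[m],[1,50,99],axis=0).round(1).tolist())
g=blobs((abs(hsv[...,0]-75)<20)&(hsv[...,1]>80),(290,90,350,175),200)
for m,s,ce in g: print("board",s,ce,P[m].mean(0).round(1),cv2.minAreaRect(P[m][:,:2].astype(np.float32)))
m=(P[...,2]>33)&(P[...,2]<41)&(P[...,1]>30)&(D>0)
for m,s,ce in blobs(m,(270,30,360,70),50): print("stop",s,ce,P[m].mean(0).round(1),cv2.minAreaRect(P[m][:,:2].astype(np.float32)))
m=(P[...,2]>54)&(P[...,2]<64)&(D>0)
for m,s,ce in blobs(m,(290,200,350,260),30): print("guide",s,ce,P[m].mean(0).round(1),cv2.minAreaRect(P[m][:,:2].astype(np.float32)))
E
```

```text
cover [ 299  167   46  100 3306] [321.8708409 217.5338778] [[498.7, -422.0, 8.8], [520.1, -363.1, 30.2], [541.7, -315.3, 32.3]]
 top ((519.0673828125, -350.2920227050781), (42.957115173339844, 109.02899932861328), 3.5097289085388184) 30.46252505692798
 all ((519.6489868164062, -359.7754211425781), (42.957115173339844, 128.03134155273438), 3.5097289085388184)
hole [332 168   6  18  92] [334.92391304 176.16304348] [ 534.  -323.8   10. ]
hole [315 172  10  10  79] [319.06329114 176.49367089] [ 517.4 -324.    10. ]
hole [318 197   6   7  32] [320.625   199.84375] [ 518.9 -348.5   10. ]
hole [310 215  24   2  26] [321.5 215.5] [ 519.8 -365.5   10. ]
hole [311 222  21   2  22] [320.81818182 222.31818182] [ 519.  -373.1   10. ]
hole [321 255   8   6  41] [324.58536585 257.24390244] [ 523.  -413.1   10. ]
hole [306 256  32  12 115] [313.97391304 263.0173913 ] [ 511.  -419.9   10. ]
px dowel [ 20 164 209] [ 21 164 222] [109  17 169] gray
brass [312  73   8  10  57] [315.56140351  77.85964912] [534.   40.1  55. ] [533.9  41.   50. ]
brass [316 179   7   8  36] [319.44444444 182.5       ] [537.2 -47.7  54.4] [537.2 -48.2  50. ]
knob [308 268  30  17 389] [322.63239075 276.7403599 ] [[525.2, -151.4, 23.7], [540.8, -144.2, 44.6], [555.6, -133.4, 68.9]]
board [ 299   99   38   67 1989] [317.39416792 131.99748617] [535.4  -2.8  33.1] ((535.6246337890625, -3.098661422729492), (33.858612060546875, 60.29869842529297), 2.0702223777770996)
stop [ 280   39   69   22 1276] [314.55485893  49.42633229] [533.1  65.9  38.1] ((532.70068359375, 66.4936294555664), (59.736515045166016, 14.394535064697266), 2.323493242263794)
guide [303 227  38  21 725] [321.41931034 237.00413793] [539.  -98.3  60. ] ((539.0009155273438, -99.0918197631836), (35.66203689575195, 18.257373809814453), 1.8174424171447754)
```

```bash
cat >> h.py <<'E'
F0=np.array([535.2,4.7]); FY=0.038
def fx(x,y): return F0+x*np.array([np.cos(FY),np.sin(FY)])+y*np.array([-np.sin(FY),np.cos(FY)])
E
python3 - <<'E'
from h import *
go([*fx(0,-187),18],np.pi/2+FY)
E
```

```text
GO turn [ 0.0002  0.0003 -0.026 ] shift [-0.4456  0.0358  0.9137] t 2.58 ee [535.2 -93.  200.7]
```

Request:
{"op": "servo_tool", "data": {"rows": [[0, 0, -0.026, -0.25, 0.036, 0, 0], [0, 0, -0.026, -0.446, 0.036, 0.1, 0], [0, 0, -0.026, -0.446, 0.036, 0.4, 0], [0, 0, -0.026, -0.446, 0.036, 0.7, 0], [0, 0, -0.026, -0.446, 0.036, 0.914, 0], [0, 0, -0.026, -0.446, 0.036, 0.914, 0], [0, 0, -0.026, -0.446, 0.036, 0.914, 0]]}}

```text
t: 3.45
ee_pos: [543.1, -181.6, 19.1]
orientation: [2.177, 2.263, 0.001]
ft_force: [1.2, 0.6, -0.0]
width: 0.2
grasp_force: 0.0
```

Request:
{"op": "servo_tool", "data": {"rows": [[0, 0, 0, 0.06, 0, 0, 0], [0, 0, 0, 0.1, 0, 0, 0], [0, 0, 0, 0.13, 0, 0, 0], [0, 0, 0, 0.16, 0, 0, 0], [0, 0, 0, 0.18, 0, 0, 0], [0, 0, 0, 0.2, 0, 0, 0], [0, 0, 0, 0.2, 0, 0, 0]]}}

```text
t: 4.32
ee_pos: [541.4, -140.8, 18.3]
orientation: [2.176, 2.264, 0.001]
ft_force: [1.2, -5.4, 4.8]
width: 0.4
grasp_force: 2.5
```

Request:
{"op": "servo_tool", "data": {"rows": [[0, 0, 0, 0.01, 0, 0, 0], [0, 0, 0, 0.02, 0, 0, 0], [0, 0, 0, 0.03, 0, 0, 0], [0, 0, 0, 0.03, 0, 0, 0]]}}

```text
t: 4.82
ee_pos: [541.6, -139.6, 18.5]
orientation: [2.171, 2.262, -0.004]
ft_force: [-2.1, -34.7, 1.4]
width: 0.4
grasp_force: 17.0
```

The force rose sharply, so the plunger is on its hard stop. Retract and check from above.

Request:
{"op": "servo_tool", "data": {"rows": [[0, 0, 0, -0.1, 0, 0, 0], [0, 0, 0, -0.22, 0, 0, 0], [0, 0, 0, -0.22, 0, -0.2, 0], [0, 0, 0, -0.15, 0, -0.5, 0], [0, 0, 0, 0.1, 0, -0.8, 30], [0, 0, 0, 0.25, 0, -0.9, 60], [0, 0, 0, 0.25, 0, -0.9, 87], [0, 0, 0, 0.25, 0, -0.9, 87]]}}

```text
t: 5.82
ee_pos: [537.7, -84.5, 197.0]
orientation: [-2.175, -2.264, 0.002]
ft_force: [0.4, -0.5, -0.3]
width: 36.8
grasp_force: 0.0
```

```bash
python3 look.py w3; python3 - <<'E'
from h import *
d=np.load("w3.npz"); im=d["im"]; c=(d["K"],d["R"],d["t"]); hsv=cv2.cvtColor(im,cv2.COLOR_RGB2HSV).astype(int); P=cloud(c,d["D"])
br=((abs(hsv[...,0]-18)<7)&(hsv[...,1]>130)&(hsv[...,2]<215)).astype(np.uint8)
k,l,s,ce=cv2.connectedComponentsWithStats(br)
for i in range(1,k):
    p=ray(c,*ce[i],50)
    if 8<s[i,4]<150 and abs(p[0]-535)<15 and -70<p[1]<70: print(s[i],ce[i].round(1),p.round(1),P[l==i].mean(0).round(1),P[l==i].max(0).round(1))
g=(abs(hsv[...,0]-75)<20)&(hsv[...,1]>80)&(abs(P[...,0]-535)<30)&(abs(P[...,1])<50)
print("board",cv2.minAreaRect(P[g][:,:2].astype(np.float32)))
go([520.2,-368.5,150],np.pi/2+.062)
E
```

```text
5.875 [537.44688939 -84.85190112 196.50219808] 0.013856094359643372
[316  72   7  11  56] [319.1  77.2] [533.7  49.4  50. ] [533.7  47.5  60.5] [536.2  52.6 359.4]
[303  76   1  14  14] [303.   82.5] [520.   44.8  50. ] [518.7  49.6  22.3] [518.9  55.1  23.7]
[298 172   7   4  10] [301.9 172.6] [521.  -30.8  50. ] [520.4 -31.8  35.6] [522.6 -30.7  42.4]
[316 180   7   8  39] [319.1 183. ] [537.2 -39.6  50. ] [537.2 -39.1  54.7] [539.9 -36.6  59.1]
board ((535.3821411132812, 5.567680358886719), (33.7830924987793, 59.764060974121094), 2.064338445663452)
GO turn [-0.0018 -0.0004 -0.0152] shift [-1.4139 -0.1411  0.2321] t 5.88 ee [537.4 -84.9 196.5]
```

The lower half's centre is now at about (535.4, 4.9), so it is home. Next, the cover.

Request:
{"op": "servo_tool", "data": {"rows": [[0, 0, -0.015, -0.3, -0.02, 0, 75], [0, 0, -0.015, -0.6, -0.06, 0, 75], [0, 0, -0.015, -0.9, -0.1, 0.1, 75], [0, 0, -0.015, -1, -0.14, 0.2, 75], [0, 0, -0.015, -1, -0.141, 0.232, 75]]}}

```text
t: 6.5
ee_pos: [515.6, -287.2, 148.4]
orientation: [-2.153, -2.281, 0.002]
ft_force: [0.6, 0.6, 0.7]
width: 75.0
grasp_force: 0.0
```

Request:
{"op": "servo_tool", "data": {"rows": [[0, 0, 0, -0.3, 0, 0, 75], [0, 0, 0, -0.414, 0, 0, 75], [0, 0, 0, -0.414, 0, 0, 75], [0, 0, 0, -0.414, 0, 0, 75]]}}

```text
t: 7.0
ee_pos: [522.9, -366.8, 151.1]
orientation: [-2.15, -2.288, -0.0]
ft_force: [-0.8, -0.2, 0.3]
width: 74.9
grasp_force: 0.0
```

```bash
python3 look.py w4; cat > cov.py <<'E'
from h import *
import sys
d=np.load(sys.argv[1]+".npz"); im=d["im"]; c=(d["K"],d["R"],d["t"]); z=float(sys.argv[2]); hsv=cv2.cvtColor(im,cv2.COLOR_RGB2HSV).astype(int); P=cloud(c,d["D"])
blue=((abs(hsv[...,0]-110)<12)&(hsv[...,1]>140)).astype(np.uint8)
k,l,s,ce=cv2.connectedComponentsWithStats(blue); i=1+np.argmax(s[1:,4]); m=(l==i).astype(np.uint8)
print("cover",s[i],ce[i].round(1))
cs,h=cv2.findContours(m,cv2.RETR_CCOMP,cv2.CHAIN_APPROX_NONE); H=[]
for q,hh in zip(cs,h[0]):
    if hh[3]>=0 and cv2.contourArea(q)>20:
        r=cv2.minAreaRect(q); print(" hole",[np.round(v,1) for v in r[:2]],ray(c,*r[0],z).round(1))
Q=P[(m>0)]; top=Q[(Q[:,2]>z+16)&(Q[:,2]<z+23)]; r=cv2.minAreaRect(top[:,:2].astype(np.float32)); print(" top",r)
E
python3 cov.py w4 10; python3 - <<'E'
from h import *
go([520.2,-368.5,5],np.pi/2+.062)
E
```

```text
7.05 [ 523.05800427 -366.69033949  151.23055423] 0.005051518256736097
cover [ 290  175   50  113 4374] [314.5 232.4]
 hole [array([315., 278.]), array([ 6., 10.])] [ 523.2 -413.7   10. ]
 hole [array([315. , 261.5]), array([ 3., 28.])] [ 522.2 -396.6   10. ]
 hole [array([314.5, 254. ]), array([29.,  4.])] [ 521.3 -389.    10. ]
 hole [array([314.5, 246.5]), array([ 3., 29.])] [ 520.9 -381.5   10. ]
 hole [array([314.5, 239. ]), array([29.,  4.])] [ 520.4 -374.1   10. ]
 hole [array([314.5, 231.5]), array([ 3., 29.])] [ 520.  -366.8   10. ]
 hole [array([314.5, 213.5]), array([8.5, 8.5])] [ 519.  -349.5   10. ]
 hole [array([314.8, 185.2]), array([12.7, 12. ])] [ 517.7 -323.5   10. ]
 top ((520.2318115234375, -369.1534423828125), (43.09048843383789, 69.49503326416016), 3.5159237384796143)
GO turn [-0.0005 -0.0007  0.0004] shift [-0.0089 -0.0143  0.7312] t 7.05 ee [ 523.1 -366.7  151.2]
```

View pics/w4.png

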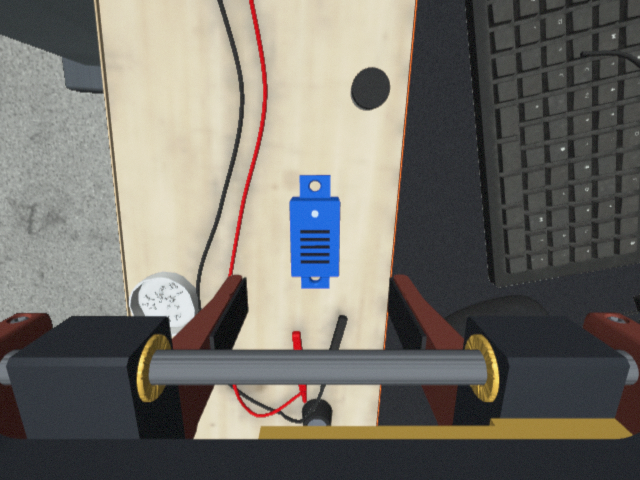

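The cover is square in the view, centred at about (520, -369), with nothing under the fingers. Descend and grip.

Request:
{"op": "servo_tool", "data": {"rows": [[0, 0, 0, -0.009, -0.014, 0.25, 75], [0, 0, 0, -0.009, -0.014, 0.5, 75], [0, 0, 0, -0.009, -0.014, 0.66, 75], [0, 0, 0, -0.009, -0.014, 0.726, 75], [0, 0, 0, -0.009, -0.014, 0.726, 75], [0, 0, 0, -0.009, -0.014, 0.726, 60], [0, 0, 0, -0.009, -0.014, 0.726, 45], [0, 0, 0, -0.009, -0.014, 0.726, 30], [0, 0, 0, -0.009, -0.014, 0.726, 30], [0, 0, 0, -0.009, -0.014, 0.726, 30]]}}

```text
t: 8.3
ee_pos: [520.8, -370.5, 7.0]
orientation: [2.151, 2.288, 0.0]
ft_force: [-1.2, 0.8, 6.6]
width: 44.0
grasp_force: 30.0
```

Request:
{"op": "servo_tool", "data": {"rows": [[0, 0, 0, 0, 0, 0, 30], [0, 0, 0, 0, 0, 0, 30]]}}

```text
t: 8.55
ee_pos: [520.8, -370.5, 7.0]
orientation: [2.151, 2.288, 0.0]
ft_force: [-1.5, 1.3, 5.8]
width: 43.7
grasp_force: 30.0
```

Request:
{"op": "servo_tool", "data": {"rows": [[0, 0, 0, 0, 0, -0.1, 30], [0, 0, 0, 0, 0, -0.4, 30], [0, 0, 0, 0, 0, -0.7, 30], [0, 0, 0, 0, 0, -0.7, 30], [0, 0, 0, 0, 0, -0.7, 30]]}}

```text
t: 9.18
ee_pos: [520.1, -370.0, 146.5]
orientation: [-2.152, -2.289, -0.0]
ft_force: [-1.0, 0.9, -1.1]
width: 44.1
grasp_force: 30.0
```

```bash
python3 look.py w5; python3 cov.py w5 150; python3 - <<'E'
from h import *
print(ctrl.get_obs()["ft_force"],ctrl.get_obs()["orientation"])
go([*fx(0,0),150],np.pi/2+FY)
E
```

```text
9.225 [ 519.64708926 -369.61455976  145.43196963] 0.024348472055341713
cover [  268   189    99   161 12266] [317.3 274.2]
 hole [array([317.5, 339.5]), array([ 5., 55.])] [ 521.7 -394.5  150. ]
 hole [array([317.5, 326.5]), array([ 5., 55.])] [ 521.3 -386.6  150. ]
 hole [array([317., 313.]), array([56.,  6.])] [ 520.5 -378.6  150. ]
 hole [array([317., 299.]), array([56.,  6.])] [ 520.  -370.5  150. ]
 hole [array([317. , 266.5]), array([14.8, 14.8])] [ 518.9 -352.4  150. ]
 hole [array([317., 209.]), array([19.8, 19.8])] [ 517.2 -322.8  150. ]
 top ((519.40771484375, -360.82489013671875), (44.686885833740234, 54.22196960449219), 3.4832277297973633)
[-0.519165   -0.19291468 -0.83915769] [-2.15051385e+00 -2.28750619e+00  3.72615522e-04]
GO turn [-0.001  -0.0008  0.0158] shift [ 1.8632  0.193  -0.0208] t 9.22 ee [ 519.6 -369.6  145.4]
```

View pics/w5.png

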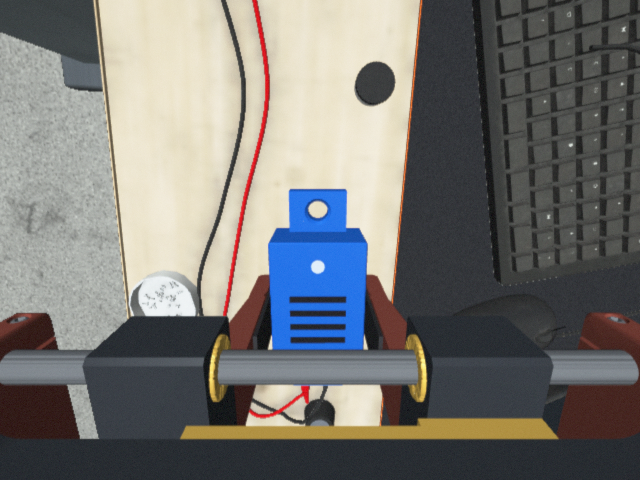

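The cover is held square, with its front hole at (317,209). Carry it over the fixture.

Request:
{"op": "servo_tool", "data": {"rows": [[0, 0, 0, 0.2, 0.01, -0.02, 30], [0, 0, 0, 0.5, 0.05, -0.02, 30], [0, 0, 0.01, 0.8, 0.1, -0.02, 30], [0, 0, 0.016, 1, 0.15, -0.02, 30], [0, 0, 0.016, 1, 0.193, -0.02, 30]]}}

```text
t: 9.85
ee_pos: [545.4, -165.3, 148.4]
orientation: [-2.172, -2.264, 0.003]
ft_force: [0.2, -0.2, -1.0]
width: 44.2
grasp_force: 30.0
```

Request:
{"op": "servo_tool", "data": {"rows": [[0, 0, 0, 0.3, 0, 0, 30], [0, 0, 0, 0.6, 0, 0, 30], [0, 0, 0, 0.8, 0, 0, 30], [0, 0, 0, 0.84, 0, 0, 30], [0, 0, 0, 0.84, 0, 0.2, 30], [0, 0, 0, 0.84, 0, 0.32, 30], [0, 0, 0, 0.84, 0, 0.32, 30], [0, 0, 0, 0.84, 0, 0.32, 30]]}}

```text
t: 10.85
ee_pos: [541.0, -1.3, 86.6]
orientation: [2.18, 2.262, 0.0]
ft_force: [0.2, -1.0, -0.4]
width: 44.0
grasp_force: 30.0
```

```bash
python3 look.py w6; python3 - <<'E'
from h import *
o=ctrl.get_obs(); print(o["width"],o["grasp_force"],o["ft_force"].round(1))
d=np.load("w6.npz"); im=d["im"]
cv2.imwrite("pics/w6c.png",cv2.resize(cv2.cvtColor(im[140:320,210:420],cv2.COLOR_RGB2BGR),None,fx=3,fy=3,interpolation=2)[:600,:800])
go([*fx(0,-1.6),82],np.pi/2+FY)
E
python3 cov.py w6 85
```

```text
10.9 [541.20999951  -1.12326284  87.00565057] 0.011952358385115635
43.81210768360539 29.99948663637042 [-0.  -1.  -1.3]
GO turn [ 0.0008  0.0001 -0.0007] shift [ 0.0222 -0.029   0.025 ] t 10.9 ee [541.2  -1.1  87. ]
cover [  268   189    99   161 12447] [317.2 273.4]
 hole [array([317., 340.]), array([ 6., 54.])] [541.7 -29.4  85. ]
 hole [array([317.5, 326.5]), array([ 5., 55.])] [541.7 -20.9  85. ]
 hole [array([317., 313.]), array([56.,  6.])] [541.2 -12.6  85. ]
 hole [array([317.5, 299. ]), array([57.,  6.])] [541.1  -4.2  85. ]
 hole [array([317. , 266.5]), array([14.8, 14.8])] [540.2  14.4  85. ]
 hole [array([317.3, 208.8]), array([18.4, 19.1])] [539.3  45.1  85. ]
 top ((539.1805419921875, 19.99004554748535), (32.488155364990234, 42.911109924316406), 88.24708557128906)
```

View pics/w6c.png

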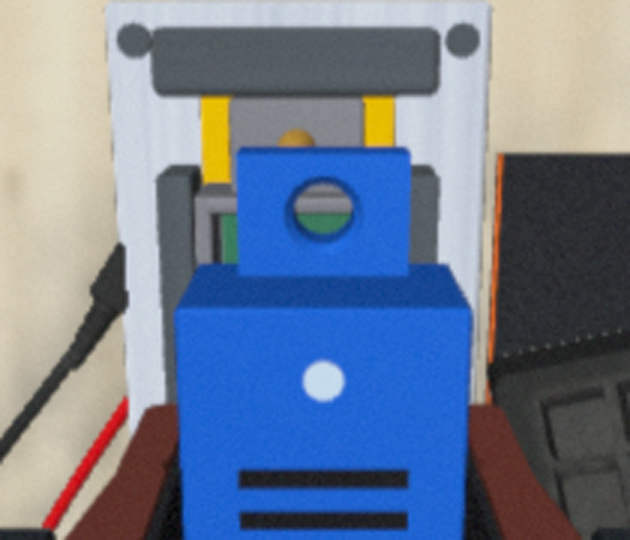

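The cover is about 6 mm too far in +x: its hole is at crop (322,210), and the dowel shows at crop (297,137). Apply the correction and lower it to just above the dowels.

Request:
{"op": "servo_tool", "data": {"rows": [[0, 0, 0, 0.022, -0.029, 0, 30], [0, 0, 0, 0.022, -0.029, 0.05, 30], [0, 0, 0, 0.022, -0.029, 0.1, 30], [0, 0, 0, 0.022, -0.029, 0.1, 30], [0, 0, 0, 0.022, -0.029, 0.1, 30]]}}

```text
t: 11.52
ee_pos: [534.4, 3.9, 66.0]
orientation: [-2.179, -2.263, 0.0]
ft_force: [-0.2, -0.5, -0.9]
width: 43.8
grasp_force: 30.0
```

```bash
python3 look.py w7; python3 - <<'E'
from h import *
o=ctrl.get_obs(); print(o["width"],o["ft_force"].round(1))
d=np.load("w7.npz"); im=d["im"]; c=(d["K"],d["R"],d["t"])
cv2.imwrite("pics/w7c.png",cv2.resize(cv2.cvtColor(im[140:260,250:390],cv2.COLOR_RGB2BGR),None,fx=5,fy=5,interpolation=2))
go([*fx(0,-1.6),67],np.pi/2+FY)
for r in (0,1.5):
  for z in(57,):
    print([proj(c,[*(fx(0,45)+r*np.array([np.cos(a),np.sin(a)])),z]).round(1).tolist() for a in (0,1.57,3.14,4.71)])
E
python3 cov.py w7 70|grep hole|tail -1
```

```text
11.575 [534.54807344   3.8189142   66.24076792] 0.00425994799193694
43.875913765786315 [-0.  -0.8 -1.8]
GO turn [-0.     -0.     -0.0002] shift [-0.0037  0.0034 -0.0038] t 11.57 ee [534.5   3.8  66.2]
[[318.7, 207.4], [318.7, 207.4], [318.7, 207.4], [318.7, 207.4]]
[[321.6, 207.5], [318.8, 204.6], [315.9, 207.3], [318.6, 210.3]]
 hole [array([317.5, 209. ]), array([19.1, 19.1])] [532.8  51.1  70. ]
```

View pics/w7c.png

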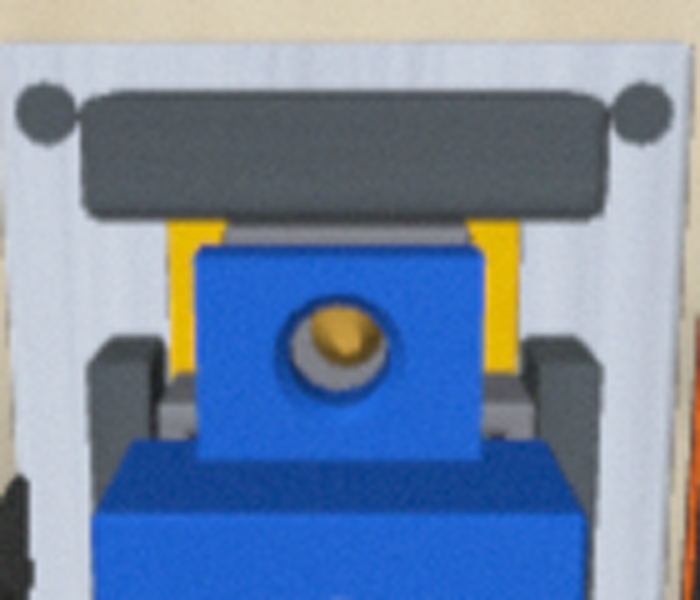

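The dowel tip shows inside the hole. Hole centre is at crop (340,349), which is px (318,209.8), and the dowel tip is near px (320,209.5). Compare them at their heights.

```bash
python3 - <<'E'
from h import *
d=np.load("w7.npz"); im=d["im"]; c=(d["K"],d["R"],d["t"])
h=ray(c,318,209.8,69.2); 
hsv=cv2.cvtColor(im,cv2.COLOR_RGB2HSV).astype(int)
m=(abs(hsv[...,0]-18)<8)&(hsv[...,1]>100); m[:198]=0;m[222:]=0;m[:,:305]=0;m[:,335:]=0
v,u=np.nonzero(m); print("brass",u.min(),u.max(),v.min(),v.max())
for r in range(v.min(),v.max()+1): print(r,u[v==r].min(),u[v==r].max(),im[r,316:326:2].tolist())
print("hole",h.round(1),"dowel",ray(c,320,209.5,57).round(1),"fx45",fx(0,45).round(1))
go([*fx(0,-1.6),67],np.pi/2+FY)
E
```

```text
brass 312 325 202 212
202 314 321 [[176, 139, 67], [174, 134, 64], [168, 135, 71], [98, 89, 95], [33, 66, 129]]
203 313 322 [[183, 143, 60], [185, 146, 66], [178, 140, 59], [146, 116, 61], [64, 76, 119]]
204 312 323 [[186, 145, 63], [187, 146, 64], [180, 142, 58], [146, 113, 45], [94, 81, 74]]
205 312 324 [[189, 147, 59], [192, 151, 64], [186, 147, 61], [141, 110, 45], [106, 83, 40]]
206 312 325 [[184, 143, 59], [193, 151, 64], [190, 150, 65], [134, 106, 44], [104, 82, 40]]
207 313 325 [[178, 140, 60], [195, 154, 64], [192, 152, 68], [131, 101, 43], [87, 66, 24]]
208 313 325 [[159, 122, 51], [198, 158, 72], [194, 153, 65], [120, 94, 39], [83, 65, 32]]
209 314 324 [[130, 101, 43], [188, 148, 64], [184, 144, 63], [107, 82, 33], [86, 69, 39]]
210 314 323 [[102, 79, 35], [157, 123, 53], [144, 112, 49], [93, 73, 36], [92, 81, 63]]
211 315 322 [[99, 75, 41], [106, 82, 39], [100, 80, 31], [86, 68, 35], [109, 105, 99]]
212 318 320 [[101, 89, 72], [96, 80, 50], [93, 79, 52], [98, 90, 81], [125, 127, 131]]
hole [533.1  50.6  69.2] dowel [534.2  48.6  57. ] fx45 [533.5  49.7]
GO turn [-0.     -0.     -0.0002] shift [-0.0037  0.0034 -0.0038] t 11.57 ee [534.5   3.8  66.2]
```

Both estimates agree on a correction of about -0.7 mm and +0.7 mm. Apply it and descend to near seating.

Request:
{"op": "servo_tool", "data": {"rows": [[0, 0, 0, -0.004, 0.0034, 0, 30], [0, 0, 0, -0.004, 0.0034, 0, 30], [0, 0, 0, -0.004, 0.0034, 0.02, 30], [0, 0, 0, -0.004, 0.0034, 0.04, 30], [0, 0, 0, -0.004, 0.0034, 0.055, 30], [0, 0, 0, -0.004, 0.0034, 0.055, 30]]}}

```text
t: 12.32
ee_pos: [534.9, 3.1, 54.9]
orientation: [-2.179, -2.263, 0.001]
ft_force: [-0.4, -0.1, -0.2]
width: 43.8
grasp_force: 30.0
```

Request:
{"op": "servo_tool", "data": {"rows": [[0, 0, 0, 0, 0, 0.01, 30], [0, 0, 0, 0, 0, 0.02, 30], [0, 0, 0, 0, 0, 0.03, 30], [0, 0, 0, 0, 0, 0.04, 30], [0, 0, 0, 0, 0, 0.04, 30]]}}

```text
t: 12.95
ee_pos: [535.2, 3.1, 47.5]
orientation: [2.179, 2.263, 0.0]
ft_force: [-1.1, 0.3, 5.3]
width: 43.7
grasp_force: 30.0
```

Request:
{"op": "servo_tool", "data": {"rows": [[0, 0, 0, 0, 0, 0.01, 30], [0, 0, 0, 0, 0, 0.02, 30], [0, 0, 0, 0, 0, 0.025, 30], [0, 0, 0, 0, 0, 0.03, 30], [0, 0, 0, 0, 0, 0.03, 30]]}}

```text
t: 13.58
ee_pos: [535.2, 3.1, 42.9]
orientation: [2.179, 2.263, 0.0]
ft_force: [-6.5, -0.5, 20.4]
width: 43.8
grasp_force: 30.0
```

```bash
python3 look.py w8; python3 - <<'E'
from h import *
def q(n,d,c):
    hsv=cv2.cvtColor(d[0],cv2.COLOR_RGB2HSV).astype(int); P=cloud(c,d[1]); Y=(P-[*F0,0])@np.array([[np.cos(FY),-np.sin(FY),0],[np.sin(FY),np.cos(FY),0],[0,0,1]])
    b=(abs(hsv[...,0]-110)<12)&(hsv[...,1]>140)
    for nm,y0,y1,x1 in(("top",12,32,18),("ear+",38,53,12)):
        m=b&(abs(Y[...,0])<x1)&(Y[...,1]>y0)&(Y[...,1]<y1); print(n,nm,m.sum(),np.median(Y[m],0).round(1) if m.any() else "")
    m=(abs(Y[...,0])<28)&(Y[...,1]>56)&(Y[...,1]<68)&(Y[...,2]>20)&(Y[...,2]<60); print(n,"stop",np.median(Y[m],0).round(1))
    m=b&(abs(Y[...,0])<40)&(abs(Y[...,1])<62); z=Y[m]
    print(n,"y range",np.percentile(z[:,1],[1,99]).round(1))
d=np.load("w8.npz"); q("wrist",(d["im"],d["D"]),(d["K"],d["R"],d["t"]))
im,D=ctrl.get_image("scene"); q("scene",(im,D),cam("scene"))
v=cv2.resize(cv2.cvtColor(im[240:370,190:330],cv2.COLOR_RGB2BGR),(560,520),interpolation=2); w=cv2.cvtColor(d["im"][150:280,250:390],cv2.COLOR_RGB2BGR)
cv2.imwrite("pics/f.png",np.hstack([v[:, :400],cv2.resize(w,(400,371))[:520] if 0 else cv2.copyMakeBorder(cv2.resize(w,(400,371)),0,149,0,0,0)]))
o=ctrl.get_obs(); print(o["ft_force"].round(1),o["ee_pos"].round(1))
E
```

```text
13.625 [535.2172921    3.04518083  42.87482094] 0.001664152534700919
wrist top 3218 [-0.1 22.1 66.4]
wrist ear+ 1250 [-0.1 45.7 46.2]
wrist stop [-0.1 62.2 38.4]
wrist y range [-18.3  54.2]
scene top 131 [ 1.1 23.2 66. ]
scene ear+ 57 [ 2.7 46.6 45.7]
scene stop [-1.2 62.4 37.5]
scene y range [-28.2  54.5]
[-6.3  0.1 20.4] [535.2   3.1  42.9]
```

View pics/f.png

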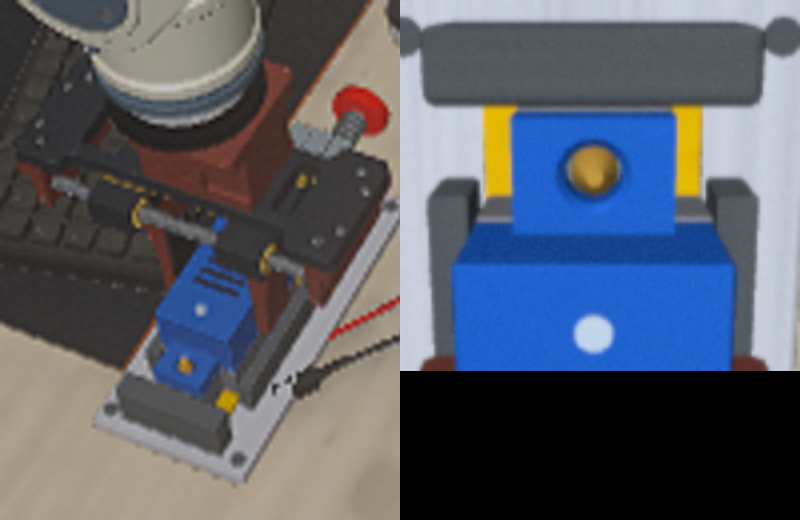

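The dowel fills the hole, and the cover top is at z = 66 mm with the ear top at 46, which is flush with the platen fully down. The push is a steady 20 N, so I'm handing it in.

```bash
python3 -c "
from workcell import ctrl
print(ctrl.close_job())"
```

```text
the job is handed in; nothing more can be done
None
```

I handed the job in at about 13.7 s of the 58 s, with no verdict returned: the plunger was pushed to its hard stop, the lower half is home, and the cover is flush on its dowels, gripped and pressed down with about 20 N (platen fully down by camera heights).

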